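# Snap the cap onto the uncapped stain-remover stick

### The arm

A 6-joint arm with a two-finger parallel gripper is mounted at the origin on a cart in front of the work surface, level with it; the furniture and walls round the work are solid. World frame = base frame: x ahead of the robot, y to its left, z up, the work surface at z = 0. Lengths are in m, angles in rad, forces in N, time in s.
With the tool pointing down it reaches from about 0.375 to 0.9 m from the base axis. Payload 3.1 kg.
Tool frame: the origin (TCP) lies at the centre of the arm's flange, where the gripper is bolted on; the fingertips stand robot.tip_extent ahead of it and the grasp point (between the pads) lies 164 mm ahead of it (robot.tip_extent is the distance from the TCP to the fingertips, in m); z points along the fingers, y is the line along which they close (so a half turn about z gives the same grasp; the last joint's range is limited). The gripper opens to 87 mm and grips with 3 to 60 N. Pads are 19 mm wide; open, the fingers measure 117 mm over their backs; the gripper's body (75 mm by 190 mm) begins 51 mm behind the grasp point.
Start: joints at [-1.349, 0.527, 1.433, -0, 1.181, -0.178], TCP at [0.243, -0.576, 0.405] pointing down, gripper open.
Joint ranges: [-3.08, 3.08], [-0.75, 2.2], [0.22, 2.44], [-1.43, 4.57], [0, 2.65], [-2.85, 2.85]. Speed limits (rad/s): [2.79, 2.79, 3.14, 3.14, 3.14, 3.14].

### API

Orientations are given as a unit quaternion [x, y, z, w].
In Python, from rig import get_obs, camera, hand_in, cut_out, robot gives the robot as it stands.
- The arm moves only by the tool step_arm, never from a script. Its argument "rows" is a list of rows, each a list of 6 numbers: the shift along the world's x, y, z in m, then the turn, a rotation vector about the world's x, y, z in degrees. A call has 1 to 12 rows; each row shifts and turns the commanded pose from where the row before left it; what a row does not reach is not made up. A row lasts 1/8 s, in which the tool goes at most 62.5 mm and 10.7 degrees, less where a joint would pass 70% of its speed; a pose out of reach is approached as far as the arm can. A call is refused whole if a number of a shift passes 0.0625 or a number of a turn 10.7, either way. A call with a gripper value outside its range is refused whole. "jaw" is the finger opening in m, from 0 to 0.087, set as the call begins (left out, the last holds). The fingers move at their own pace and stop on an object; "squeeze" is the grip in N (left out, the last holds). Time passes only in rows, so rows that do not move let the fingers close. It gives the time, the measured TCP pose, the force, the opening and the grip force at its end, in the units of the state.
- get_obs(): the state, without advancing time (a new reading comes with each control period).
- camera(name): name is "scene" or "top"; returns a dict with "pixels" (480x640x3 uint8, blue, green, red), "depth" (480x640 float32, m along the optical axis (not along the pixel's ray), 0 where there is no reading), "fov_y" (degrees; the focal length in pixels is half the picture's height over the tangent of half this angle, whatever the lens; pixels are square), "cx", "cy" (the principal point, pixels), "k1" (the pictures are not rectified: a ray, as slopes to the right and down, at radius r is drawn at 1 + k1 r^2 times it, then the intrinsics apply), "extrinsics" (4x4, takes a point from camera to world coordinates). Camera axes: x right, y up, looking along -z (the intrinsics and any distortion apply to the point x, -y, -z); pixel columns grow to the right and rows downward; lengths in m; the calibration is good to about 2 mm. A picture is of the moment at which its call begins.
- hand_in(): hands the job in; it is judged then, once.
Trained networks look in the newest picture that a camera, given by its name, has taken for a name from the list of things; names that differ only in an ending like _2 or _b are one class to them, and where a whole thing is asked for, a point or a joint stands for the part that bears it (a point fixed in the world has none). Each returns a list of dicts, best first, with "confidence" (0 to 1); they miss things now and then, are a little off and sometimes report something else, mostly with a low value. They report only what shows in the picture. A call takes as long as a camera call.
- cut_out(label, camera): "region" (480x640 bool, what is visible of it) and "extent" ([centre column, centre row, width, height] in pixels, round what is visible of it).
The state is a dict: "time": time; "q": joint angles; "joint_velocities": joint speeds; "joint_torque": joint torques, N m; "position": TCP position; "tool_rot": TCP orientation; "ft_force": force on the tool from outside, world axes, zero at the start; "moment": the same for the moment, N m; "grip_width": finger opening in m; "grip_force": force on a finger pad.
Only numpy, scipy, OpenCV 4.12 (cv2) and the standard library are available. Lean on these libraries where they do the work, as an engineer would, in place of code of your own. Each camera call takes 0.05 s, during which the arm holds its last target. There are 200 camera calls.

### The job

One of the three stain-remover sticks in the wooden rack has lost its blue cap and will dry out: find which one is bare, pick up the loose cap and press it straight down onto that stick's neck until it clicks, then go on pressing after the click so that the black rubber seal under the cap is firmly squeezed (most of the way down). Finish like that, with the fingers still on the cap and pressing it down; do not let go or ease off. Leave the soap bar, the red spool, the timer and the blue tin where they are.

Things in the scene. Friction and masses are not known exactly. Their poses are not given: they have to be found in the camera images.
- cap: The loose snap cap: blue ribbed upright cylinder, 38 mm diameter, 46 mm tall, 30 g, rigid, closed flat top, open mouth down; stands on the worktop at the front. Origin: centre of the mouth rim (underside), z up to the closed top. Grip it round its sides at any yaw. Inside the mouth: bore 30 mm, with a rounded snap bead of 23 mm inner diameter 8 mm above the rim.
- rack: Fixed light wooden block, 58 mm (its x) by 206 mm (its y) by 40 mm high, holding the three sticks upright in a row along its y axis, 66 mm apart, on its centre line. Origin: centre of its underside, at worktop level.
- bare_stick: A stain-remover stick standing upright and fixed in the rack, 34 mm across; its origin is on its axis at worktop level, z up. The one WITHOUT a cap; may be any of the three in the row. White shaft up to 64 mm, black rubber seal ring (38 mm diameter) with its top at 72 mm, then a bare white neck, 21 mm thick up to 74 mm, tapering to 12 mm at its tip 102 mm high.
- snap (a point): Point on the bare stick's axis 84 mm above the worktop, amid four grey sprung nubs (tips on a 27 mm circle). A cap going down, at any yaw, meets the nubs with its rim 80 mm above the worktop, needs about 15 N to pass and clicks over at about 76 mm (force drops); its rim meets the seal at 72 mm. Let go, it stays snapped on at about 72 mm.
- capped_stick_1: A stain-remover stick standing upright and fixed in the rack, 34 mm across; its origin is on its axis at worktop level, z up. Already capped: its blue cap (same as the loose one, does not come off) reaches up to 118 mm.
- capped_stick_2: A stain-remover stick standing upright and fixed in the rack, 34 mm across; its origin is on its axis at worktop level, z up. Already capped: its blue cap (same as the loose one, does not come off) reaches up to 118 mm.
- seal (a joint): How far the bare stick's rubber seal ring is squeezed down, m: 0 free, 0.004 fully squeezed against its stop; springy, 3 N per mm (about 12 N at the stop).
- stain_bar: Bystander: green worn soap bar, 52x77x26 mm, loose on the worktop in front of the rack. Origin: centre of its underside.
- red_spool: Bystander: spool of red thread, 28x41x42 mm, loose, standing at the front left. Origin: centre of its underside.
- timer: Bystander: white and teal kitchen timer, 69x68x72 mm, loose, behind the rack. Origin: centre of its underside.
- sewing_tin: Bystander: flat dark blue tin, 81x120x36 mm, loose, to the right of the rack. Origin: centre of its underside.

How it is judged:
On the way:
1. the cap is clicked onto the bare stick, its rim within 1.5 mm of the free seal (horizontal distance between cap and bare_stick below 0.003 m and angle between cap's own z axis and vertical below 0.12 rad and z of cap in the frame of bare_stick below 0.0735 m), for 0.1 s.
At the end, for the whole second after the job is handed in: The cap sits clicked on the bare stick, upright (within 0.12 rad) and centred within 3 mm, its rim less than 70.5 mm above the worktop, and the fingers still press it so that the seal stays squeezed by more than 2 mm (of 4); fingers touch the cap with more than 3 N (horizontal distance between cap and bare_stick below 0.003 m and angle between cap's own z axis and vertical below 0.12 rad and z of cap in the frame of bare_stick below 0.0705 m and value of joint seal above 0.002 m and contact force between the fingers and cap above 3 N); the arm keeps its last pose, push and grip.
It fails at once if a bystander is moved by more than 30 mm (distance of any of stain_bar, red_spool, timer, sewing_tin from where it was at the start of the episode above 0.03 m).
It also fails if it takes over 38 s, if anything falls off the work surface, if the arm or the gripper's body presses on something with over 40 N, if the wrist force passes 120 N, or if a joint passes its speed limit or range.

## Working session

There is one attempt and no reset: what is moved stays moved. The work goes in short steps, Python scripts to look and compute and a tool call to move; the robot and the scene stay as the last step left them, time stands still between calls to the robot, and variables do not carry over. Pictures are saved under pics/ and viewed, at most 10 in all, crops included, and the job is handed in when it is done.

Besides the shell and the picture viewer there is one more tool, called after "Request:" as name(argument=value, ...) on one line, values as JSON. step_arm: Moves the arm, as the interface text tells. Its arguments: {"type":"object","properties":{"rows":{"type":"array"},"jaw":{"type":"number"},"squeeze":{"type":"number"}},"required":["rows"]}

```bash
mkdir -p pics
cat > h.py <<'E'
import numpy as np,cv2
from rig import *
def pts(c):
    f=240/np.tan(np.radians(c["fov_y"]/2));K=np.array([[f,0,c["cx"]],[0,f,c["cy"]],[0,0,1.]])
    v,u=np.mgrid[0:480,0:640].astype(float)
    n=cv2.undistortPoints(np.stack([u.ravel(),v.ravel()],1)[:,None],K,np.array([c["k1"],0,0,0.]))[:,0]
    d=c["depth"].ravel();P=np.stack([n[:,0]*d,-n[:,1]*d,-d,np.ones_like(d)],1)
    W=(P@np.array(c["extrinsics"]).T)[:,:3].reshape(480,640,3);W[c["depth"]==0]=np.nan
    return W
E
python3 - <<'E'
from h import *
print(robot.tip_extent, get_obs())
for n in("scene","top"):
    c=camera(n);cv2.imwrite(f"pics/{n}0.png",c["pixels"]);W=pts(c)
    print(n,np.round(c["extrinsics"],2).tolist())
    for l in["cap","rack","bare_stick","snap","capped_stick_1","stain_bar","red_spool","timer","sewing_tin"]:
        for r in cut_out(l,n)[:3]:
            p=W[r["region"]];p=p[~np.isnan(p[:,0])]
            if len(p)==0: print(l,"nodepth",r["extent"]);continue
            z=np.percentile(p[:,2],98);t=p[p[:,2]>z-.006]
            print(l,round(r["confidence"],2),np.round(r["extent"]),"med",np.round(np.median(p,0),3),"topz",round(z,3),"topmid",np.round((t.min(0)+t.max(0))/2,3),np.round(np.ptp(t,axis=0),3),len(t))
E
```

```text
0.1822 {'time': 0.0, 'q': array([-1.34951222e+00,  5.28495196e-01,  1.43389291e+00,  1.43996395e-05,
        1.18139606e+00, -1.78525167e-01]), 'joint_velocities': array([ 0.00014568,  0.00020114,  0.00014294,  0.00058467,  0.00084699,
       -0.00111203]), 'joint_torque': array([-1.52568089e-03, -4.40053153e+01, -1.76590097e+01,  6.32384210e-02,
        5.82497742e-02, -1.57181080e-04]), 'position': array([ 0.24321573, -0.5753696 ,  0.40375635]), 'tool_rot': array([ 9.80085475e-01,  1.98573062e-01, -1.67686004e-05, -1.09564800e-03]), 'ft_force': array([-0.94985694,  0.45416346,  0.22787585]), 'moment': array([ 0.01947982, -0.00477214, -0.00180641]), 'grip_force': 0.0, 'grip_width': 0.08734538150021047}
scene [[-0.7, 0.32, -0.64, -0.33], [-0.72, -0.28, 0.64, 0.74], [0.02, 0.9, 0.43, 0.65], [0.0, 0.0, 0.0, 1.0]]
cap 0.87 [322. 298.  13.  27.] med [ 0.43  -0.006  0.033] topz 0.05 topmid [ 0.439 -0.015  0.047] [0.037 0.035 0.008] 136
timer 0.66 [327. 227.  23.  29.] med [ 0.668 -0.255  0.043] topz 0.074 topmid [ 0.682 -0.271  0.073] [0.041 0.032 0.011] 56
top [[-0.0, 0.97, -0.23, 0.26],
[... 771 characters left out ...]
115] topz 0.122 topmid [ 0.515 -0.277  0.119] [0.036 0.035 0.007] 149
stain_bar 0.62 [392. 310.  22.  18.] med [ 0.404 -0.279  0.024] topz 0.032 topmid [ 0.366 -0.251  0.413] [0.1   0.119 0.776] 80
stain_bar 0.18 [446. 268.  14.  16.] med [ 0.484 -0.4    0.071] topz 0.077 topmid [ 0.49  -0.406  0.076] [0.031 0.034 0.01 ] 45
red_spool 0.6 [142. 298.  16.  14.] med [0.42  0.323 0.04 ] topz 0.046 topmid [0.422 0.326 0.044] [0.025 0.024 0.007] 59
timer 0.88 [385. 198.  25.  29.] med [ 0.673 -0.267  0.053] topz 0.072 topmid [ 0.683 -0.269  0.072] [0.034 0.031 0.012] 67
sewing_tin 0.63 [498. 239.  55.  39.] med [ 0.57  -0.548  0.035] topz 0.041 topmid [ 0.572 -0.55   0.041] [0.089 0.124 0.011] 880
```

Run:
```python
import cv2
a=cv2.imread("pics/top0.png")[170:350,120:560];cv2.imwrite("pics/top0c.png",cv2.resize(a,None,fx=1.8,fy=1.8,interpolation=cv2.INTER_CUBIC))
```

```text
(no output)
```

View pics/scene0.png

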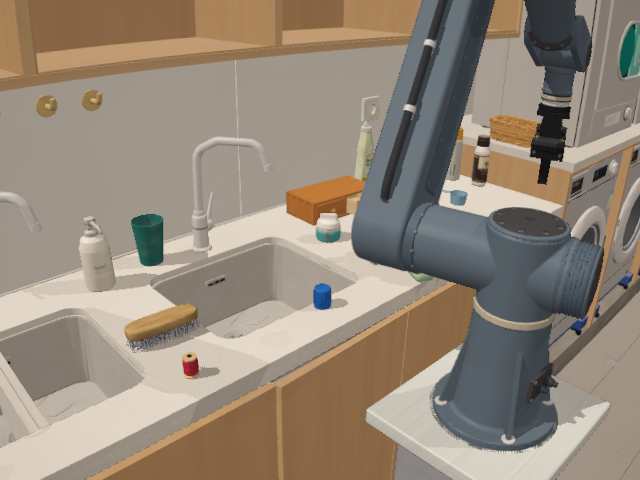

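View pics/top0c.png

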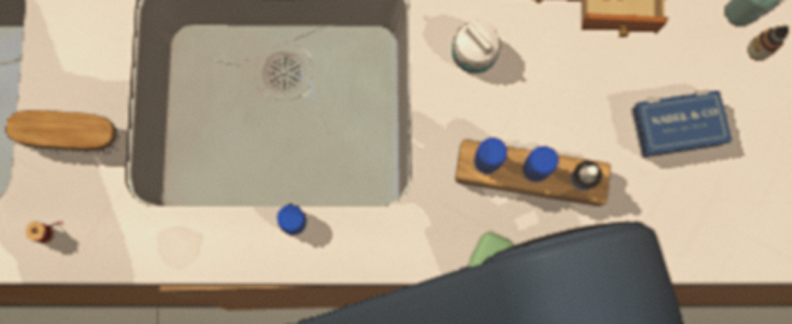

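The scene picture shows the loose cap at about (322,298), with the arm hiding the rack. The top crop shows the bare stick as the right-hand one in the row, at crop (588,173), and the cap at crop (291,218). I'll move toward the cap and turn the jaws across the row, then measure the uncovered rack.

Request:
step_arm(rows=[[0.014, 0.04, 0, 0, 0, 4.75], [0.014, 0.04, 0, 0, 0, 4.75], [0.014, 0.04, 0, 0, 0, 4.75], [0.014, 0.04, 0, 0, 0, 4.75], [0.014, 0.04, 0, 0, 0, 4.75], [0.014, 0.04, 0, 0, 0, 4.75], [0.014, 0.04, 0, 0, 0, 4.75], [0.014, 0.04, 0, 0, 0, 4.75], [0.014, 0.04, 0, 0, 0, 4.75], [0.014, 0.04, 0, 0, 0, 4.75], [0.014, 0.04, 0, 0, 0, 4.75], [0, 0, 0, 0, 0, 4.75]], jaw=0.087, squeeze=60)

```text
time: 2.5
position: [0.3975, -0.1331, 0.4049]
tool_rot: [0.764, 0.645, 0.0, -0.0]
ft_force: [-0.5, 0.1, 0.0]
grip_width: 0.0873
grip_force: 0.0
```

```bash
cat >> h.py <<'E'
def circ(p):
    A=np.c_[2*p[:,:2],np.ones(len(p))];s=np.linalg.lstsq(A,(p[:,:2]**2).sum(1),rcond=None)[0];return s[:2]
def look(n,labels,img=None):
    c=camera(n);W=pts(c)
    if img: cv2.imwrite(img,c["pixels"])
    for l in labels:
        for r in cut_out(l,n)[:3]:
            p=W[r["region"]];p=p[~np.isnan(p[:,0])]
            if len(p)<5: continue
            z=np.percentile(p[:,2],95);t=p[np.abs(p[:,2]-z)<.004]
            print(n,l,round(r["confidence"],2),np.round(r["extent"]),"z",round(z,4),"topmid",np.round((t.min(0)+t.max(0))/2,4),"mean",np.round(t.mean(0),4),np.round(np.ptp(t,axis=0),3),len(t))
E
python3 - <<'E'
from h import *
o=get_obs();print(o["time"],o["position"],o["tool_rot"],o["q"])
for n in("scene","top"): look(n,["cap","bare_stick","capped_stick_1","stain_bar"],f"pics/{n}1.png")
E
```

```text
2.5 [ 0.39748178 -0.13310415  0.4048928 ] [ 7.64265660e-01  6.44901450e-01  1.91742548e-04 -2.91420445e-04] [-5.91294922e-01  2.50583868e-01  1.92152483e+00  6.41314045e-04
  9.69938951e-01 -4.22650042e-01]
scene cap 0.68 [321. 298.  15.  25.] z 0.0494 topmid [ 0.438  -0.0141  0.0485] mean [ 0.4376 -0.013   0.0482] [0.034 0.037 0.006] 119
top bare_stick 0.72 [447. 266.  21.  19.] z 0.1007 topmid [ 0.4918 -0.4066  0.1009] mean [ 0.4917 -0.407   0.1009] [0.012 0.011 0.008] 24
top capped_stick_1 0.59 [392. 256.  19.  21.] z 0.1201 topmid [ 0.5141 -0.2772  0.1198] mean [ 0.5132 -0.2779  0.1184] [0.036 0.035 0.007] 117
top capped_stick_1 0.5 [420. 262.  20.  20.] z 0.1203 topmid [ 0.5027 -0.3422  0.1194] mean [ 0.5026 -0.3419  0.1185] [0.035 0.033 0.006] 124
top stain_bar 0.66 [393. 318.  24.  31.] z 0.0283 topmid [ 0.3827 -0.2823  0.0277] mean [ 0.3841 -0.281   0.0264] [0.072 0.056 0.007] 257
```

Request:
step_arm(rows=[[0.0135, 0.0395, 0, 0, 0, 0], [0.0135, 0.0395, 0, 0, 0, 0], [0.0135, 0.0395, 0, 0, 0, 0], [0, 0, -0.04, 0, 0, 0], [0, 0, -0.04, 0, 0, 0], [0, 0, -0.04, 0, 0, 0], [0, 0, -0.04, 0, 0, 0], [0, 0, -0.03, 0, 0, 0], [0, 0, -0.02, 0, 0, 0], [0, 0, 0, 0, 0, 0], [0, 0, 0, 0, 0, 0]])

```text
time: 4.38
position: [0.4381, -0.0174, 0.1952]
tool_rot: [0.767, 0.642, 0.0, 0.0]
ft_force: [0.6, -0.7, -0.6]
grip_width: 0.0869
grip_force: 0.0
```

Request:
step_arm(rows=[[0, 0, 0, 0, 0, 0], [0, 0, 0, 0, 0, 0], [0, 0, 0, 0, 0, 0], [0, 0, 0, 0, 0, 0], [0, 0, 0, 0, 0, 0], [0, 0, 0, 0, 0, 0]], jaw=0, squeeze=60)

```text
time: 5.12
position: [0.4378, -0.0172, 0.1947]
tool_rot: [0.767, 0.642, 0.0, 0.0]
ft_force: [-0.4, -0.5, 1.4]
grip_width: 0.0359
grip_force: 60.0
```

Request:
step_arm(rows=[[0, 0, 0.03, 0, 0, 0], [0, 0, 0.045, 0, 0, 0], [0, 0, 0.045, 0, 0, 0], [0, 0, 0.04, 0, 0, 0], [0, 0, 0, 0, 0, 0]])

```text
time: 5.75
position: [0.4384, -0.0173, 0.3573]
tool_rot: [0.767, 0.642, 0.002, 0.003]
ft_force: [0.8, -0.5, -0.4]
grip_width: 0.0363
grip_force: 60.0
```

Run:
```python
from h import *
for n in("scene","top"): look(n,["cap"],f"pics/{n}2.png")
o=get_obs();print(o["position"],o["ft_force"])
a=cv2.imread("pics/scene2.png")[170:350,230:430];cv2.imwrite("pics/s2c.png",cv2.resize(a,None,fx=3,fy=3))
```

```text
scene cap 0.75 [322. 227.  14.  28.] z 0.2116 topmid [ 0.443  -0.0099  0.2105] mean [ 0.443  -0.0081  0.2106] [0.034 0.027 0.006] 71
scene cap 0.29 [334. 231.  12.  23.] z 0.1858 topmid [ 0.4128 -0.0223  0.1874] mean [ 0.4127 -0.0222  0.187 ] [0.002 0.003 0.005] 3
[ 0.43719351 -0.01702606  0.35359817] [ 0.09016303 -0.81226011 -0.98543204]
```

View pics/s2c.png

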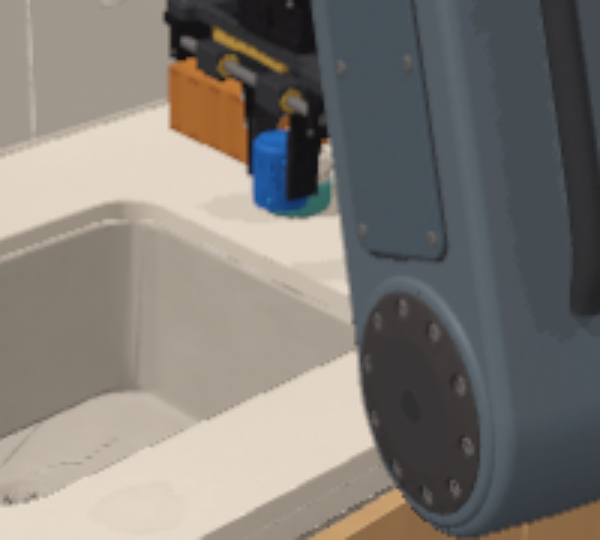

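The cap is held upright between the fingers, at crop (280,170). Next I carry it to above the bare stick.

Request:
step_arm(rows=[[0.006, -0.0436, 0.001, 0, 0, 0], [0.006, -0.0436, 0.001, 0, 0, 0], [0.006, -0.0436, 0.001, 0, 0, 0], [0.006, -0.0436, 0.001, 0, 0, 0], [0.006, -0.0436, 0.001, 0, 0, 0], [0.006, -0.0436, 0, 0, 0, 0], [0.006, -0.0436, 0, 0, 0, 0], [0.006, -0.0436, 0, 0, 0, 0], [0.006, -0.0436, 0, 0, 0, 0], [0, 0, 0, 0, 0, 0], [0, 0, 0, 0, 0, 0]])

```text
time: 7.32
position: [0.4913, -0.409, 0.3575]
tool_rot: [0.767, 0.642, 0.0, -0.003]
ft_force: [-0.6, -0.1, -0.6]
grip_width: 0.036
grip_force: 60.0
```

Run:
```python
from h import *
for n in("scene","top"): look(n,["cap","capped_stick_1","bare_stick"],f"pics/{n}3.png")
o=get_obs();print(o["position"],o["tool_rot"],o["ft_force"])
a=cv2.imread("pics/top3.png")[210:330,340:520];b=cv2.imread("pics/scene3.png")[100:300,300:600]
cv2.imwrite("pics/c3.png",np.vstack([cv2.resize(a,(450,300)),cv2.resize(b,(450,300))]))
```

```text
scene cap 0.61 [418. 181.   6.  22.] z 0.2112 topmid [ 0.4894 -0.3972  0.2103] mean [ 0.4887 -0.3946  0.2102] [0.026 0.028 0.006] 35
scene bare_stick 0.63 [419. 215.   5.   9.] z 0.103 topmid [ 0.4861 -0.4029  0.1021] mean [ 0.4865 -0.4024  0.1019] [0.003 0.009 0.005] 5
top capped_stick_1 0.5 [393. 255.  18.  16.] z 0.1208 topmid [ 0.5142 -0.2769  0.1194] mean [ 0.5162 -0.2756  0.1189] [0.031 0.035 0.005] 92
[ 0.49191935 -0.40901801  0.36004229] [ 7.66348173e-01  6.42425453e-01 -1.02161779e-05  1.23146097e-04] [ 0.79884584 -0.21685909 -0.88002483]
```

View pics/c3.png

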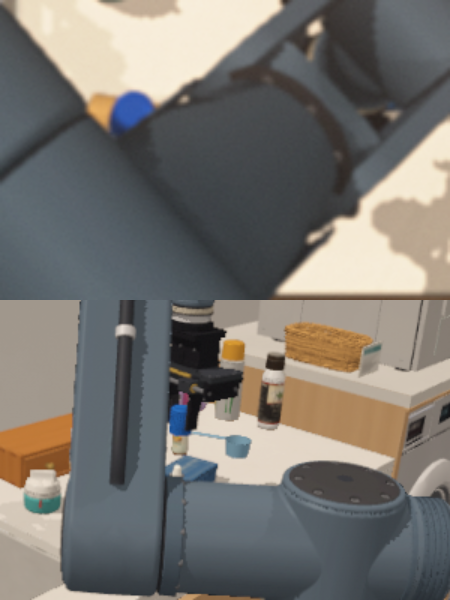

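The cap at (180,420) sits above the stick tip at (178,470), so I descend over the neck while watching the lateral forces.

Request:
step_arm(rows=[[0, 0, -0.025, 0, 0, 0], [0, 0, -0.02, 0, 0, 0], [0, 0, -0.01, 0, 0, 0], [0, 0, -0.01, 0, 0, 0], [0, 0, -0.005, 0, 0, 0], [0, 0, -0.004, 0, 0, 0], [0, 0, 0, 0, 0, 0], [0, 0, 0, 0, 0, 0]])

```text
time: 8.72
position: [0.4919, -0.4097, 0.2861]
tool_rot: [0.767, 0.642, 0.0, 0.0]
ft_force: [0.3, 0.8, -0.1]
grip_width: 0.0363
grip_force: 60.0
```

Request:
step_arm(rows=[[0, 0, -0.003, 0, 0, 0], [0, 0, -0.003, 0, 0, 0], [0, 0, -0.003, 0, 0, 0], [0, 0, 0, 0, 0, 0]])

```text
time: 9.22
position: [0.4918, -0.4096, 0.2764]
tool_rot: [0.767, 0.642, -0.0, -0.0]
ft_force: [0.0, -0.3, 0.9]
grip_width: 0.036
grip_force: 60.0
```

Request:
step_arm(rows=[[0, 0, -0.001, 0, 0, 0], [0, 0, -0.001, 0, 0, 0], [0, 0, -0.001, 0, 0, 0], [0, 0, 0, 0, 0, 0]])

```text
time: 9.72
position: [0.4919, -0.4101, 0.2749]
tool_rot: [0.767, 0.642, -0.0, 0.001]
ft_force: [-1.0, -0.6, 6.1]
grip_width: 0.0364
grip_force: 60.0
```

Request:
step_arm(rows=[[0, 0, -0.001, 0, 0, 0], [0, 0, -0.001, 0, 0, 0], [0, 0, 0, 0, 0, 0]])

```text
time: 10.1
position: [0.492, -0.4103, 0.2743]
tool_rot: [0.766, 0.642, -0.0, 0.002]
ft_force: [-2.0, 0.2, 11.3]
grip_width: 0.0362
grip_force: 60.0
```

Request:
step_arm(rows=[[0, 0, -0.001, 0, 0, 0], [0, 0, -0.001, 0, 0, 0], [0, 0, 0, 0, 0, 0]])

```text
time: 10.48
position: [0.4919, -0.4102, 0.2715]
tool_rot: [0.766, 0.642, -0.0, 0.001]
ft_force: [-1.2, -1.4, 4.6]
grip_width: 0.0361
grip_force: 60.0
```

Request:
step_arm(rows=[[0, 0, -0.001, 0, 0, 0], [0, 0, -0.001, 0, 0, 0], [0, 0, 0, 0, 0, 0]])

```text
time: 10.85
position: [0.4917, -0.4096, 0.2667]
tool_rot: [0.767, 0.642, 0.0, -0.0]
ft_force: [0.3, -2.7, -4.9]
grip_width: 0.0361
grip_force: 60.0
```

It has clicked over: the force peaked near 11 N and then dropped. Now I press on into the seal.

Request:
step_arm(rows=[[0, 0, -0.001, 0, 0, 0], [0, 0, -0.001, 0, 0, 0], [0, 0, 0, 0, 0, 0]])

```text
time: 11.22
position: [0.4918, -0.4095, 0.2662]
tool_rot: [0.767, 0.642, 0.0, -0.0]
ft_force: [0.2, -1.8, 2.1]
grip_width: 0.0364
grip_force: 60.0
```

Request:
step_arm(rows=[[0, 0, -0.001, 0, 0, 0], [0, 0, -0.001, 0, 0, 0], [0, 0, 0, 0, 0, 0]])

```text
time: 11.6
position: [0.4918, -0.4094, 0.2645]
tool_rot: [0.767, 0.642, 0.0, 0.0]
ft_force: [-2.3, 0.7, 6.6]
grip_width: 0.036
grip_force: 60.0
```

Request:
step_arm(rows=[[0, 0, -0.001, 0, 0, 0], [0, 0, -0.001, 0, 0, 0], [0, 0, 0, 0, 0, 0]])

```text
time: 11.98
position: [0.4918, -0.4094, 0.2633]
tool_rot: [0.767, 0.642, 0.0, 0.0]
ft_force: [-2.7, 1.2, 10.2]
grip_width: 0.0359
grip_force: 60.0
```

Request:
step_arm(rows=[[0, 0, -0.001, 0, 0, 0], [0, 0, -0.001, 0, 0, 0], [0, 0, 0, 0, 0, 0], [0, 0, 0, 0, 0, 0]])

```text
time: 12.48
position: [0.4918, -0.4094, 0.2625]
tool_rot: [0.766, 0.642, -0.0, 0.0]
ft_force: [-3.8, 1.5, 14.7]
grip_width: 0.0363
grip_force: 60.0
```

Request:
step_arm(rows=[[0, 0, -0.001, 0, 0, 0], [0, 0, 0, 0, 0, 0], [0, 0, 0, 0, 0, 0]])

```text
time: 12.85
position: [0.4918, -0.4094, 0.2622]
tool_rot: [0.766, 0.642, -0.0, 0.0]
ft_force: [-3.6, 3.2, 19.3]
grip_width: 0.0362
grip_force: 60.0
```

Run:
```python
from h import *
look("scene",["cap","bare_stick"],"pics/scene4.png")
o=get_obs();print(o["position"],o["ft_force"],o["grip_force"])
b=cv2.imread("pics/scene4.png")[140:260,360:520];cv2.imwrite("pics/c4.png",cv2.resize(b,(640,480)))
```

```text
[ 0.4917885  -0.40936597  0.26225979] [-3.41959198  2.70453851 19.9017933 ] 60.0060007868251
```

View pics/c4.png

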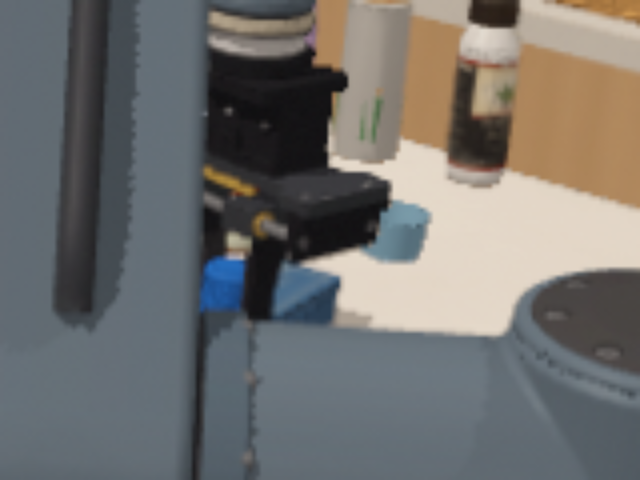

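The cap sits upright in the fingers at crop (222,283). The force has gone up to about 19 N with almost no further travel, so the seal is at its stop and I'm handing in.

```bash
python3 -c "
from rig import *
print(hand_in())"
```

```text
the job is handed in; nothing more can be done
None
```

The bare stick was the right-hand one; its cap is clicked on and was handed in with the fingers still pressing at about 19 N, which by the force readings has the seal at or near its stop; the judge returned no verdict.

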